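# Clear the microscope bench into its dish, carrier and tray

### The arm

A 6-joint arm with a two-finger parallel gripper is mounted at the origin on the work surface. World frame = base frame: x ahead of the robot, y to its left, z up, the work surface at z = 0. Lengths are in mm, angles in rad, forces in N, time in s.
With the tool pointing down it reaches from about 400 to 925 mm from the base axis. Payload 12.5 kg.
Tool frame: the origin (TCP) lies at the very end of the fingers, on their centre line; the grasp point (between the pads) lies 19 mm behind it; z points along the fingers, y is the direction in which the jaws open and shut (so a half turn about z gives the same grasp; the last joint's range is limited). The gripper opens to 95 mm and grips with 3 to 60 N. Pads are 20 mm wide; open, the fingers measure 119 mm over their backs; the gripper's body (75 mm by 180 mm) begins 59 mm behind the grasp point.
Start: joints at [-1.319, 0.491, 1.559, -0, 1.092, -0.106], TCP at [218.908, -585.428, 214.661] pointing down, gripper open.
Joint ranges: [-3.1, 3.1], [-0.84, 2.19], [0.05, 2.79], [-1.13, 4.28], [0.06, 2.93], [-2.69, 2.69]. Speed limits (rad/s): [2.22, 2.22, 2.79, 3.14, 3.14, 3.14].

### API

Orientations are given as [roll, pitch, yaw] about the fixed x, y, z axes, in that order (R = Rz(yaw) Ry(pitch) Rx(roll)).
In Python, from cell import env, read_camera, get_calibration gives the robot as it stands.
- The arm moves only by the tool arm_command, never from a script. Its argument "targets" is a list of rows, each a list of 3 entries, a list of its own where there are three numbers: the turn, a rotation vector about the tool's x, y, z in rad, then the shift along the tool's x, y, z in m, then the closure in counts, from 0 (fully open) to 255 (shut). In form: [[[rx, ry, rz], [tx, ty, tz], fingers], ...]. A call has 1 to 8 rows; each row is the pose to reach, as a shift and turn from the pose commanded when the call began, along the tool's axes at that moment; what a row does not reach only later rows make up. A row lasts 1/10 s, in which the tool goes at most 50 mm and 8.59 degrees, less where a joint would pass 70% of its speed; a pose out of reach is approached as far as the arm can. A call with a gripper value outside its range is refused whole. The fingers move at their own pace and stop on an object; the grip force is fixed at half the most. Time passes only in rows, so rows that repeat a pose let the fingers close. It gives the time, the measured TCP pose, the force and the opening at its end, in the units of the state.
- env.state(): the state, without advancing time (a new reading comes with each control period).
- read_camera(name): name is "scene" or "top"; returns (picture, depth): 400x640x3 uint8, blue, green, red; 400x640 float32, mm along the optical axis (not along the pixel's ray), 0 where there is no reading.
- get_calibration(name): a dict with "vfov" (degrees; the focal length in pixels is half the picture's height over the tangent of half this angle, whatever the lens; pixels are square), "cx", "cy" (the principal point, pixels), "world_from_camera" (4x4, takes a point from camera to world coordinates). Camera axes: x right, y down, z forward; pixel columns grow to the right and rows downward; lengths in mm; the calibration is good to about 2 mm. A picture is of the moment at which its call begins. get_calibration takes no time and is no camera call.
- env.job_done(): hands the job in, once; it reports no verdict.
The state is a dict: "t": time; "joints": joint angles; "qvel": joint speeds; "tau": joint torques, N m; "eef_pos": TCP position; "tcp_rot": TCP orientation; "ft_force": force on the tool from outside, world axes, zero at the start; "moment": the same for the moment, N m; "opening": opening from 0.0 (shut) to 1.0 (fully open).
Only numpy, scipy, OpenCV 4.12 (cv2) and the standard library are available. Lean on these libraries where they do the work, as an engineer would, in place of code of your own. Each camera call takes 0.05 s, during which the arm holds its last target.

### The job

Clear up the microscope bench: stand both dropping bottles upright in the round glass dish, stand the two screw-cap specimen pots upright in the two-bay aluminium carrier, one in each bay, and lay the loose slide box flat, label up, on the floor of the wooden slide tray, beside the box that is already there. Leave that stored box and the glass staining jar where they stand.

Things in the scene. Friction and masses are not known exactly. Their poses are not given: they have to be found in the camera images.
- bottle_large_center (a point): Centre, half-way up, of the larger dropping bottle: white plastic, round, 38 mm diameter and 95 mm tall, standing upright. The straight body reaches 59 mm up; above it a shoulder and a slim grey conical nozzle at most 23 mm thick. About 90 g. z axis up; seen from above it is round, so its yaw does not matter.
- bottle_small_center (a point): Centre, half-way up, of the smaller dropping bottle: white plastic, round, 28 mm diameter and 70 mm tall, standing upright. The straight body reaches 43 mm up; above it a shoulder and a slim grey conical nozzle at most 17 mm thick. About 40 g. z axis up; seen from above it is round, so its yaw does not matter.
- pot_large_center (a point): Centre, half-way up, of the larger specimen pot: white plastic, round, with a flat grey ribbed screw lid 58 mm in diameter and 16 mm high; 78 mm tall in all, the body tapers from 54 mm under the lid to 52 mm at the foot. Stands upright, about 110 g. z axis up; seen from above it is round, so its yaw does not matter.
- pot_small_center (a point): Centre, half-way up, of the smaller specimen pot: the same shape, lid 46 mm in diameter and 16 mm high; 64 mm tall in all, body 42 mm under the lid, 41 mm at the foot. Stands upright, about 60 g. z axis up; seen from above it is round, so its yaw does not matter.
- slide_box_center (a point): Centre, half-way up, of the loose slide box to be put away: closed grey plastic box lying flat on the bench, paper label on top, 96 mm long (its x axis), 46 mm wide (y), 34 mm high (z up). About 90 g. Grasp it across its 46 mm width.
- dish: Round clear glass dish, fixed to the bench: outer diameter 150 mm, wall 3 mm thick, rim 18 mm high, floor 3 mm thick. Origin at the centre of its underside, on the bench; z up. Both dropping bottles belong in it.
- carrier: Aluminium two-bay tray for specimen pots, fixed: 95 mm (its x) by 185 mm (its y), rim 16 mm high, walls 5 mm, floor 5 mm thick. A low wall along x (14 mm high, 5 mm thick) parts it into two equal bays, each 85 by 85 mm inside, centred 45 mm either side of the origin along y. Origin at the centre of its underside, on the bench; z up.
- slide_tray: Flat wooden tray for slide boxes, fixed: 130 mm (its x) by 190 mm (its y), rim 11 mm high, walls 4 mm, floor 4 mm thick, inside 122 by 182 mm. The stored box lies near its +y end; the rest of the floor is free. Origin at the centre of its underside, on the bench; z up.
- stored_box_center (a point): Centre, half-way up, of the slide box already stored in the slide tray: the same box as the loose one (96 mm along its x, 46 mm along its y, 34 mm high), lying near the tray's +y end, long side about along the tray's x. It is to stay there.
- stain_jar_center (a point): Centre, half-way up, of the square glass staining jar with white slides inside: 56 mm square, 90 mm tall, standing loose on the bench among the things to be cleared. It is to stay where it is.
Things that resemble listed ones, but are neither listed nor needed, are in the scene too. What is shaped like the part that bears pot_small_center but yellow is not meant.

How it is judged (in metres and radians):
At the end, for the whole second after the job is handed in: Bottles upright (0.1 rad) on the dish floor within 60 mm of its middle; pots upright on the carrier floor, one per bay, within 30 mm of bay middle in x and y; both slide boxes flat on the tray floor, centres within 40 mm (x) and 72 mm (y) of tray middle; all released, at rest (horizontal distance between each of bottle_large_center, bottle_small_center and dish below 0.06 m and angle between each of bottle_large_center, bottle_small_center, pot_large_center, pot_small_center's own z axis and vertical below 0.1 rad and z of bottle_large_center in the frame of dish between 0.0445 and 0.0565 m and linear speed of each of bottle_large, bottle_small, pot_large, pot_small, slide_box below 0.02 m/s and angular speed of each of bottle_large, bottle_small, pot_large, pot_small, slide_box below 0.2 rad/s and z of bottle_small_center in the frame of dish between 0.032 and 0.044 m and ((x of pot_large_center in the frame of carrier between -0.03 and 0.03 m and y of pot_large_center in the frame of carrier between 0.015 and 0.075 m and x of pot_small_center in the frame of carrier between -0.03 and 0.03 m and y of pot_small_center in the frame of carrier between -0.075 and -0.015 m) or (x of pot_large_center in the frame of carrier between -0.03 and 0.03 m and y of pot_large_center in the frame of carrier between -0.075 and -0.015 m and x of pot_small_center in the frame of carrier between -0.03 and 0.03 m and y of pot_small_center in the frame of carrier between 0.015 and 0.075 m)) and z of pot_large_center in the frame of carrier between 0.038 and 0.049 m and z of pot_small_center in the frame of carrier between 0.031 and 0.042 m and x of slide_box_center in the frame of slide_tray between -0.04 and 0.04 m and y of slide_box_center in the frame of slide_tray between -0.072 and 0.072 m and z of slide_box_center in the frame of slide_tray between 0.015 and 0.026 m and angle between each of slide_box_center, stored_box_center's own z axis and vertical below 0.06 rad and x of stored_box_center in the frame of slide_tray between -0.04 and 0.04 m and y of stored_box_center in the frame of slide_tray between -0.072 and 0.072 m and z of stored_box_center in the frame of slide_tray between 0.015 and 0.026 m); the robot touches nothing.
It fails at once if the staining jar was shifted by more than 20 mm or tipped (distance of stain_jar_center from where it was at the start of the episode above 0.02 m or angle between stain_jar_center's own z axis and vertical above 0.2 rad).
It fails at once if the stored slide box was shifted by more than 20 mm or tipped (distance of stored_box_center from where it was at the start of the episode above 0.02 m or angle between stored_box_center's own z axis and vertical above 0.2 rad).
It also fails if it takes over 120 s, if anything falls off the work surface, if the arm or the gripper's body presses on something with over 40 N, if the wrist force passes 120 N, or if a joint passes its speed limit or range.

## Working session

There is one attempt and no reset: what is moved stays moved. The work goes in short steps, Python scripts to look and compute and a tool call to move; the robot and the scene stay as the last step left them, time stands still between calls to the robot, and variables do not carry over. Pictures are saved under pics/ and viewed, and the job is handed in when it is done.

Besides the shell and the picture viewer there is one more tool, called after "Call:" as name(argument=value, ...) on one line, values as JSON. arm_command: Moves the arm, as the interface text tells. Its arguments: {"type":"object","properties":{"targets":{"type":"array"}},"required":["targets"]}

```bash
ls; mkdir -p pics
cat > h.py <<'E'
import numpy as np, cv2, pickle
from cell import env, read_camera, get_calibration
def snap(n,tag):
    p,d=read_camera(n); cv2.imwrite(f'pics/{tag}.png',p); np.save(f'pics/{tag}.npy',d); return p,d
def world(n,d):
    c=get_calibration(n); H,W=d.shape; f=H/2/np.tan(np.radians(c['vfov'])/2)
    v,u=np.mgrid[0:H,0:W]; P=np.stack([(u-c['cx'])/f*d,(v-c['cy'])/f*d,d,np.ones_like(d)],-1)
    return (P@np.array(c['world_from_camera']).T)[...,:3]
E
python3 - <<'E'
from h import *
for n in ['top','scene']:
    snap(n,n+'0'); c=get_calibration(n); print(n,c)
print(env.state())
E
```

```text
pics
top {'vfov': 42.6142266315249, 'cx': 315.7465588266165, 'cy': 201.0752604560929, 'world_from_camera': array([[ 9.86330183e-03, -9.97923770e-01,  6.36464076e-02,
         4.22485280e+02],
       [-9.99816927e-01, -1.08856230e-02, -1.57357786e-02,
         1.90704603e+01],
       [ 1.63959383e-02, -6.34795490e-02, -9.97848445e-01,
         1.38646312e+03],
       [ 0.00000000e+00,  0.00000000e+00,  0.00000000e+00,
         1.00000000e+00]])}
scene {'vfov': 53.56891166078634, 'cx': 316.88213770753, 'cy': 198.17109260680326, 'world_from_camera': array([[ 2.85367823e-01,  8.02803698e-01, -5.23518316e-01,
         9.39220944e+02],
       [ 9.58410561e-01, -2.36869104e-01,  1.59192411e-01,
        -1.30713942e+02],
       [ 3.79494167e-03, -5.47173875e-01, -8.37010364e-01,
         7.84845298e+02],
       [ 0.00000000e+00,  0.00000000e+00,  0.00000000e+00,
         1.00000000e+00]])}
{'t': 0.1, 'joints': array([-1.31855217e+00,  4.91471339e-01,  1.55935870e+00,  2.67012527e-06,
        1.09171772e+00, -1.05610920e-01]), 'qvel': array([-0.00060732, -0.00172563,  0.00088388,  0.00067784,  0.0012462 ,
        0.00043434]), 'tau': array([ 3.57057375e-03, -6.13625407e+01, -2.58606452e+01,  6.94282958e-02,
        4.70296293e-02, -3.47194316e-05]), 'eef_pos': array([ 218.88025178, -585.20082363,  214.14781408]), 'tcp_rot': array([-3.14064312e+00, -1.03037495e-04,  3.57853797e-01]), 'ft_force': array([-0.7146345 ,  1.14229585, -0.86046607]), 'moment': array([ 0.02067781, -0.04623087,  0.04777091]), 'opening': 0.9999738928458495}
```

View pics/top0.png

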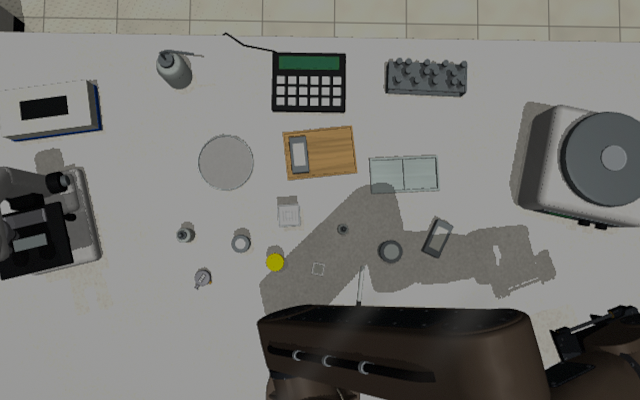

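View pics/scene0.png

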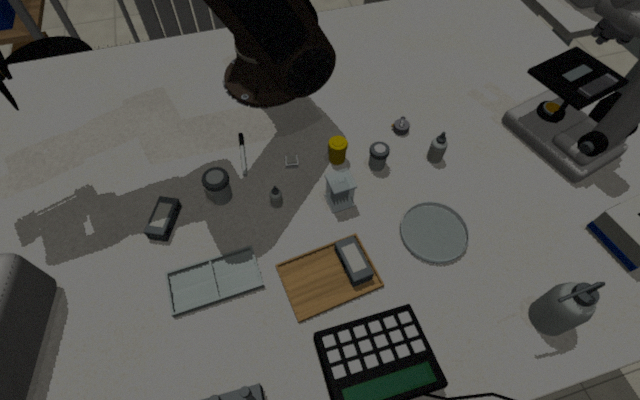

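Candidates in the top view:
- Bottles: (185,234), (342,229), the spouted thing at (203,278) and the wash bottle at (173,70).
- Pots: (241,242), (390,251) and the yellow decoy at (275,262).
- Boxes: loose (437,237), stored (299,154).
- Jar: (288,212).

I'll check these in close crops.

Run:
```python
from h import *
p=cv2.imread('pics/top0.png'); s=cv2.imread('pics/scene0.png')
cv2.imwrite('pics/c1.png',cv2.resize(p[110:300,160:470],None,fx=2.5,fy=2.5,interpolation=cv2.INTER_CUBIC))
cv2.imwrite('pics/c2.png',cv2.resize(s[100:320,130:480],None,fx=2.28,fy=2.28,interpolation=cv2.INTER_CUBIC))
W=world('top',np.load('pics/top0.npy')); 
for n,(u,v) in dict(bL=(185,234),pS=(241,242),odd=(203,278),yel=(275,262),bS=(342,229),pL=(390,251),box=(437,237),jar=(288,212),dish=(226,162),tray=(330,154),stored=(299,154),carr=(386,173),bench=(360,210)).items():
    w=W[v-1:v+2,u-1:u+2]; print(n,np.round(np.median(w.reshape(-1,3),0)), round(W[v-12:v+13,u-12:u+13,2].max()))
```

```text
bL [419. 331.  73.] 1386
pS [400. 188.  65.] 71
odd [304. 292.  24.] 31
yel [349. 101.  66.] 72
bS [435. -70.  63.] 1386
pL [ 381. -192.   77.] 1386
box [ 417. -323.   35.] 1386
jar [477.  69.  88.] 1386
dish [614. 241.   6.] 1386
tray [640. -40.   2.] 1386
stored [633.  43.  40.] 1386
carr [ 589. -193.    4.] 1386
bench [ 488. -123.   -2.] 1386
```

View pics/c1.png

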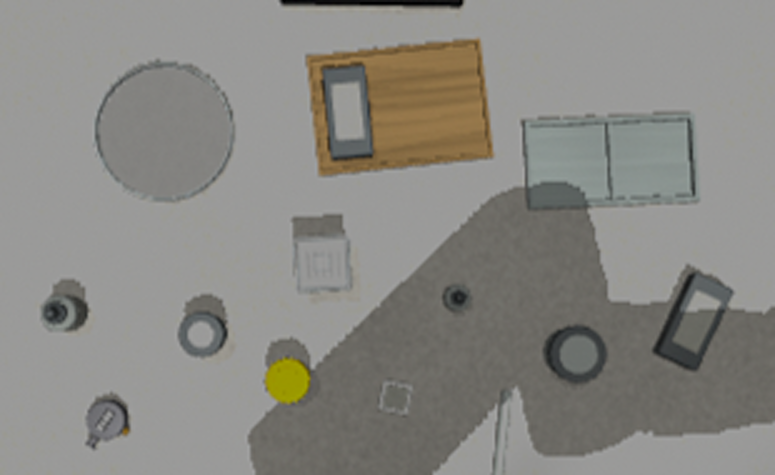

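View pics/c2.png

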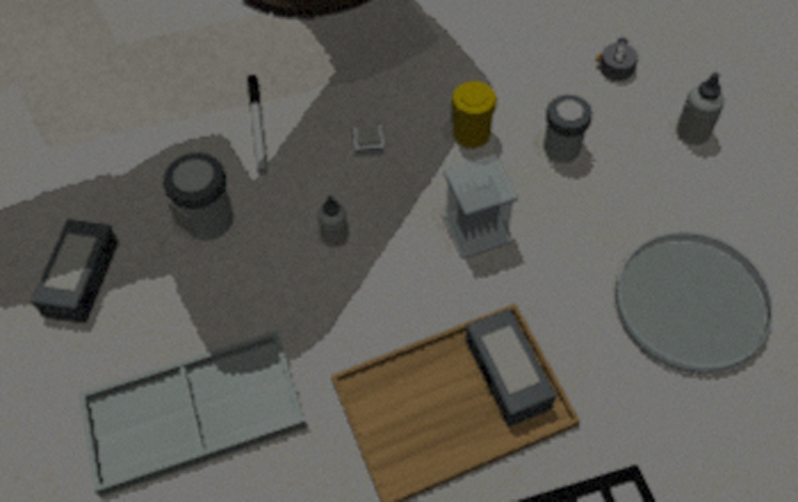

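```bash
cat >> h.py <<'E'
def ray(n,uv,z):
    c=get_calibration(n); f=200/np.tan(np.radians(c['vfov'])/2); T=np.array(c['world_from_camera'])
    uv=np.atleast_2d(uv).astype(float); r=np.c_[(uv[:,0]-c['cx'])/f,(uv[:,1]-c['cy'])/f,np.ones(len(uv))]@T[:3,:3].T
    o=T[:3,3]; return (o+r*((z-o[2])/r[:,2])[:,None])[:,:2]
def proj(n,P):
    c=get_calibration(n); f=200/np.tan(np.radians(c['vfov'])/2); T=np.linalg.inv(np.array(c['world_from_camera']))
    q=np.atleast_2d(P)@T[:3,:3].T+T[:3,3]; return np.c_[q[:,0]/q[:,2]*f+c['cx'],q[:,1]/q[:,2]*f+c['cy']]
E
python3 - <<'E'
from h import *
objs=dict(bL=(419,331,95,45,19),bS=(435,-70,70,33,14),pL=(381,-192,78,66,29),pS=(400,188,64,52,23),box=(417,-323,34,20,55),sto=(633,43,34,24,55),jar=(477,69,90,70,40),yel=(349,101,64,50,23))
D={n:np.load(f'pics/{n}0.npy') for n in('top','scene')}
for k,(x,y,H,lo,r) in objs.items():
    for n in D:
        W=world(n,D[n]); m=(np.hypot(W[...,0]-x,W[...,1]-y)<r+18)&(W[...,2]>lo)&(W[...,2]<H+10)&(D[n]>0)
        P=W[m]; 
        if len(P)<8: print(k,n,'few',len(P)); continue
        top=P[P[:,2]>P[:,2].max()-12] 
        if k in('box','sto','jar'):
            v,u=np.nonzero(m); R=ray(n,np.c_[u,v],H).astype(np.float32)
            (cx,cy),(a,b),ang=cv2.minAreaRect(R); print(k,n,'rect',np.round([cx,cy,a,b,ang],1),'med',np.round(np.median(P,0)),len(P))
        else:
            v,u=np.nonzero(m&(W[...,2]>H-12)) if k[0] in'py' else np.nonzero(m)
            R=ray(n,np.c_[u,v],H if k[0] in 'py' else H*.6).astype(np.float32)
            c,rr=cv2.minEnclosingCircle(R); print(k,n,np.round(c,1),round(rr,1),'mean',np.round(R.mean(0),1),'zmax',np.round(P[:,2].max()),len(P))
p=cv2.imread('pics/top0.png'); hsv=cv2.cvtColor(p,cv2.COLOR_BGR2HSV); m=((hsv[...,1]>70)&(hsv[...,0]<30)); m[:115]=0;m[190:]=0;m[:,:270]=0;m[:,370:]=0
v,u=np.nonzero(m); print('tray',cv2.minAreaRect(ray('top',np.c_[u,v],9).astype(np.float32)))
c=np.array([(522,120),(693,112),(699,204),(528,209)])/2.5+[160,110]; R=ray('top',c,14); print('carr',R,R.mean(0),cv2.minAreaRect(R.astype(np.float32)))
c=np.array([(165,60),(165,201),(95,131),(235,131)])/2.5+[160,110]; R=ray('top',c,18); print('dish',R,R.mean(0))
s=np.array([(693,235),(690,370),(617,297),(771,300)])/2.28+[130,100];R=ray('scene',s,18);print('dish s',R,R.mean(0))
s=np.array([(85,397),(277,338),(305,422),(100,492)])/2.28+[130,100];R=ray('scene',s,16);print('carr s',R,R.mean(0))
s=np.array([(333,378),(515,306),(578,422),(392,502)])/2.28+[130,100];R=ray('scene',s,11);print('tray s',R,R.mean(0))
E
```

```text
bL top [416. 338.] 20.6 mean [415.5 338.4] zmax 98.0 187
bL scene [412.1 340.6] 35.4 mean [415.9 335.4] zmax 97.0 242
bS top [435.4 -72.4] 14.1 mean [435.5 -72.3] zmax 72.0 93
bS scene [435.5 -76.5] 21.1 mean [438.  -77.1] zmax 72.0 139
pL top [ 379.3 -192.6] 30.1 mean [ 379.  -192.9] zmax 85.0 417
pL scene [ 385.  -197.3] 33.5 mean [ 384.8 -197.6] zmax 83.0 526
pS top [395.4 191.3] 23.8 mean [395.3 191.3] zmax 71.0 265
pS scene [400.6 186.2] 27.3 mean [400.2 184.8] zmax 67.0 289
box top rect [ 413.7 -323.6   49.4   96.1   64.6] med [ 412. -324.   33.] 656
box scene rect [ 418.9 -327.9   52.8  100.4   64.6] med [ 421. -329.   35.] 911
sto top rect [631.5  44.7  96.7  46.7   5.9] med [630.  45.  37.] 624
sto scene rect [633.6  39.9  99.6  49.5   6.3] med [637.  39.  38.] 1026
jar top rect [469.   68.   55.4  55.4   5.2] med [469.  68.  84.] 485
jar scene rect [477.1  62.   60.7  56.3   4.6] med [475.  63.  84.] 588
yel top [349.2 102.7] 23.6 mean [349.1 102.7] zmax 72.0 266
yel scene [354.9  97. ] 27.4 mean [354.5  96.7] zmax 69.0 288
tray ((643.500732421875, -11.646354675292969), (13
[... 247 characters left out ...]
811767578125), (100.10371398925781, 185.91944885253906), 3.3968615531921387)
dish [[687.86491367 240.62733692]
 [535.71883273 237.44007479]
 [610.0770442  313.76672267]
 [611.89600463 164.13240078]] [611.38919881 238.99163379]
dish s [[548.56687113 269.19651455]
 [681.86489826 201.81153018]
 [592.44726059 167.61358083]
 [637.53836683 308.63880616]] [615.1043492  236.81510793]
carr s [[ 550.14914897 -332.92439763]
 [ 541.43857301 -155.23948423]
 [ 629.56822586 -147.77205954]
 [ 640.99399045 -328.22152427]] [ 590.53748458 -241.03936641]
tray s [[ 593.4347802  -114.08645011]
 [ 570.45542719   71.8032833 ]
 [ 696.96044624   86.45223606]
 [ 718.31675522  -92.17589282]] [644.79185221 -12.00170589]
```

Call:
arm_command(targets=[[[0,0,0.1],[0.034,-0.022,0],0],[[0,0,0.2],[0.069,-0.043,0],0],[[0,0,0.3],[0.103,-0.065,0],0],[[0,0,0.4],[0.138,-0.087,0],0],[[0,0,0.5],[0.172,-0.108,0],0],[[0,0,0.6],[0.206,-0.13,0],0],[[0,0,0.7],[0.241,-0.152,0],0],[[0,0,0.8],[0.275,-0.174,0],0]])

```text
t: 0.9
eef_pos: [416.3, -324.6, 214.5]
tcp_rot: [-3.142, 0.0, -0.446]
ft_force: [0.1, -0.7, -0.4]
opening: 1.0
```

Run:
```python
from h import *
p,d=snap('scene','s1'); cv2.imwrite('pics/s1c.png',cv2.resize(p[30:300,60:460],None,fx=2,fy=2))
print(proj('scene',[[416,-325,214],[416,-325,17]]), env.state()['eef_pos'])
```

```text
[[131.26678847 164.27175159]
 [165.48915054 218.80305425]] [ 418.51232132 -320.79670693  214.55924569]
```

View pics/s1c.png

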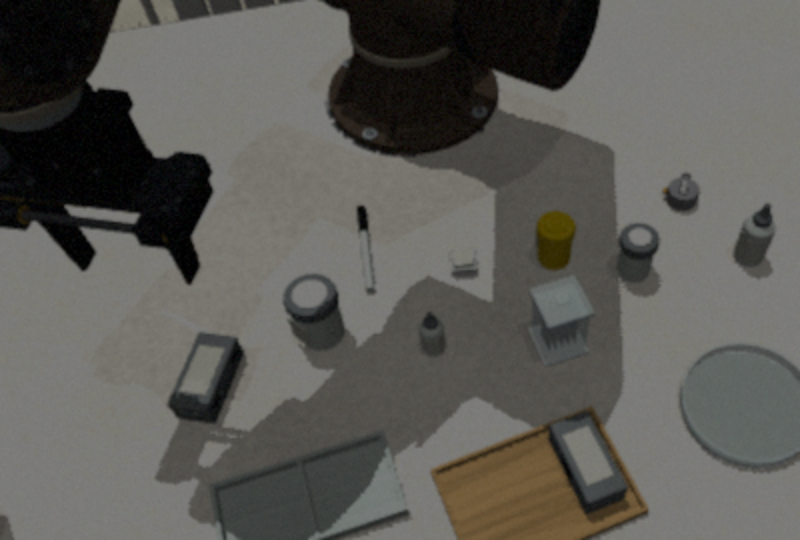

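Run:
```python
from h import *
for i in range(4): 
  s=env.state(); print(s['t'],s['eef_pos'],s['tcp_rot'],s['qvel'][0]); read_camera('scene')
```

```text
0.95 [ 418.51232132 -320.79670693  214.55924569] [-3.14004916e+00  3.60561947e-04 -4.52937772e-01] -0.0789754182929397
1.0 [ 417.35719291 -322.84510871  214.56623767] [-3.14090256e+00  4.12928127e-04 -4.42322546e-01] -0.07064408953798187
1.05 [ 416.4689299  -324.51153635  214.55172954] [-3.14151075e+00  3.02995012e-04 -4.38991178e-01] -0.054230906360521414
1.1 [ 415.8591108  -325.61442516  214.51942524] [ 3.14144316e+00  2.61970731e-04 -4.39117437e-01] -0.03713037061037535
```

Call:
arm_command(targets=[[[0,0,0],[0,0,0.04],0],[[0,0,0],[0,0,0.08],0],[[0,0,0],[0,0,0.12],0],[[0,0,0],[0,0,0.15],0],[[0,0,0],[0,0,0.175],0],[[0,0,0],[0,0,0.195],0],[[0,0,0],[0,0,0.206],0],[[0,0,0],[0,0,0.208],0]])

```text
t: 1.95
eef_pos: [414.7, -326.7, 5.6]
tcp_rot: [-3.141, 0.002, -0.443]
ft_force: [-0.2, 0.5, 0.6]
opening: 1.003
```

Call:
arm_command(targets=[[[0,0,0],[0,0,0],0],[[0,0,0],[0,0,0],255],[[0,0,0],[0,0,0],255],[[0,0,0],[0,0,0],255],[[0,0,0],[0,0,0],255],[[0,0,0],[0,0,0],255],[[0,0,0],[0,0,0],255],[[0,0,0],[0,0,0],255]])

```text
t: 2.75
eef_pos: [415.6, -326.2, 6.7]
tcp_rot: [3.141, -0.0, -0.442]
ft_force: [-0.4, 1.4, 0.2]
opening: 0.48
```

Call:
arm_command(targets=[[[0,0,0],[0,0,-0.01],255],[[0,0,0],[0,0,-0.03],255],[[0,0,0],[0,0,-0.06],255],[[0,0,0],[0,0,-0.09],255],[[0,0,0],[0,0,-0.12],255],[[0,0,0],[0,0,-0.14],255],[[0,0,0],[0,0,-0.15],255],[[0,0,0],[0,0,-0.15],255]])

```text
t: 3.55
eef_pos: [415.8, -326.3, 157.9]
tcp_rot: [3.141, -0.002, -0.442]
ft_force: [0.3, 0.4, -1.5]
opening: 0.483
```

```bash
cat > plan.py <<'E'
import sys
from h import *
x,y,yaw=map(float,sys.argv[1:4]); s=env.state(); a=s['tcp_rot'][2]; p=s['eef_pos']
# tool axes when down: x=(c,s), y=(s,-c)
dx,dy=x-p[0],y-p[1]; print('t',s['t'],'pos',p.round(1),'yaw',a.round(3),'open',round(s['opening']*95,1))
print('tx',round(np.cos(a)*dx+np.sin(a)*dy,1),'ty',round(np.sin(a)*dx-np.cos(a)*dy,1),'rz',round(a-yaw,3))
E
python3 plan.py 648 -42 0.11
```

```text
t 3.55 pos [ 415.8 -326.3  157.9] yaw -0.442 open 45.9
tx 88.2 ty -356.3 rz -0.552
```

Call:
arm_command(targets=[[[0,0,-0.06],[0.01,-0.04,0],255],[[0,0,-0.13],[0.021,-0.085,0],255],[[0,0,-0.2],[0.033,-0.133,0],255],[[0,0,-0.28],[0.045,-0.18,0],255],[[0,0,-0.35],[0.056,-0.227,0],255],[[0,0,-0.42],[0.068,-0.275,0],255],[[0,0,-0.5],[0.08,-0.322,0],255],[[0,0,-0.552],[0.088,-0.356,0],255]])

```text
t: 4.35
eef_pos: [648.4, -39.4, 154.8]
tcp_rot: [-3.141, 0.002, 0.114]
ft_force: [-0.6, -1.2, -1.3]
opening: 0.484
```

Call:
arm_command(targets=[[[0,0,0],[0,0,0],255],[[0,0,0],[0,0,0],255],[[0,0,0],[0,0,0],255],[[0,0,0],[0,0,0],255]])

```text
t: 4.75
eef_pos: [646.8, -43.1, 156.3]
tcp_rot: [-3.142, 0.001, 0.108]
ft_force: [0.2, 1.3, -1.5]
opening: 0.481
```

```bash
python3 plan.py 648 -42 0.11
python3 - <<'E'
from h import *
p,d=snap('top','t2'); cv2.imwrite('pics/t2c.png',cv2.resize(p[100:300,180:480],None,fx=2.5,fy=2.5))
p,d=snap('scene','s2'); cv2.imwrite('pics/s2c.png',cv2.resize(p[100:370,130:480],None,fx=2.2,fy=2.2))
E
```

```text
t 4.75 pos [646.8 -43.1 156.3] yaw 0.108 open 45.7
tx 1.3 ty -1.0 rz -0.002
```

View pics/s2c.png

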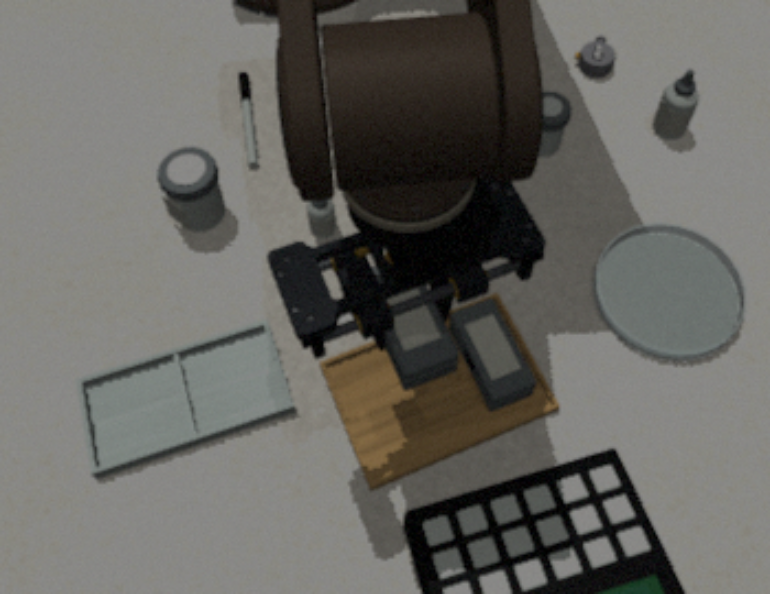

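Call:
arm_command(targets=[[[0,0,0],[0,0,0.03],255],[[0,0,0],[0,0,0.06],255],[[0,0,0],[0,0,0.09],255],[[0,0,0],[0,0,0.115],255],[[0,0,0],[0,0,0.13],255],[[0,0,0],[0,0,0.138],255],[[0,0,0],[0,0,0.142],255],[[0,0,0],[0,0,0.144],255]])

```text
t: 5.65
eef_pos: [647.9, -42.3, 13.2]
tcp_rot: [3.141, -0.001, 0.11]
ft_force: [0.2, -0.1, -1.1]
opening: 0.481
```

Call:
arm_command(targets=[[[0,0,0],[0,0,0],255],[[0,0,0],[0,0,0],255]])

```text
t: 5.85
eef_pos: [647.8, -42.1, 13.4]
tcp_rot: [3.141, -0.001, 0.11]
ft_force: [-0.2, 0.2, -2.0]
opening: 0.484
```

Call:
arm_command(targets=[[[0,0,0],[0,0,0.001],255],[[0,0,0],[0,0,0.002],255],[[0,0,0],[0,0,0.0025],255],[[0,0,0],[0,0,0.0025],255]])

```text
t: 6.25
eef_pos: [647.6, -42.1, 10.7]
tcp_rot: [3.141, -0.001, 0.11]
ft_force: [-0.7, -0.3, 4.9]
opening: 0.481
```

Call:
arm_command(targets=[[[0,0,0],[0,0,0],70],[[0,0,0],[0,0,0],70],[[0,0,0],[0,0,0],70],[[0,0,0],[0,0,0],70],[[0,0,0],[0,0,-0.02],70],[[0,0,0],[0,0,-0.06],70],[[0,0,0],[0,0,-0.1],70],[[0,0,0],[0,0,-0.15],70]])

```text
t: 7.05
eef_pos: [646.7, -42.0, 160.5]
tcp_rot: [-3.141, 0.002, 0.11]
ft_force: [0.1, 0.7, 0.7]
opening: 0.727
```

```bash
python3 plan.py 437 -74 0
```

```text
t 7.05 pos [646.7 -42.  160.5] yaw 0.11 open 69.0
tx -211.9 ty 8.9 rz 0.11
```

Call:
arm_command(targets=[[[0,0,0.02],[-0.03,0.001,0],0],[[0,0,0.04],[-0.065,0.003,0],0],[[0,0,0.06],[-0.1,0.004,0],0],[[0,0,0.08],[-0.135,0.006,0],0],[[0,0,0.1],[-0.17,0.007,0],0],[[0,0,0.11],[-0.2,0.009,0],0],[[0,0,0.11],[-0.212,0.009,0],0],[[0,0,0.11],[-0.212,0.009,0],0]])

```text
t: 7.85
eef_pos: [437.2, -74.4, 160.5]
tcp_rot: [3.141, -0.0, -0.001]
ft_force: [0.1, 0.2, 0.1]
opening: 1.001
```

Call:
arm_command(targets=[[[0,0,0],[0,0,0],0],[[0,0,0],[0,0,0],0],[[0,0,0],[0,0,0],0]])

```text
t: 8.15
eef_pos: [438.5, -74.2, 159.9]
tcp_rot: [3.142, -0.0, 0.0]
ft_force: [-0.4, 0.5, -0.8]
opening: 1.0
```

```bash
python3 plan.py 436 -74 0
python3 - <<'E'
from h import *
p,d=snap('scene','s3'); cv2.imwrite('pics/s3c.png',cv2.resize(p[50:320,130:480],None,fx=2.2,fy=2.2))
p,d=snap('top','t3'); cv2.imwrite('pics/t3c.png',cv2.resize(p[100:300,180:480],None,fx=2.5,fy=2.5))
E
```

```text
t 8.15 pos [438.5 -74.2 159.9] yaw 0.0 open 95.0
tx -2.5 ty -0.2 rz 0.0
```

View pics/s3c.png

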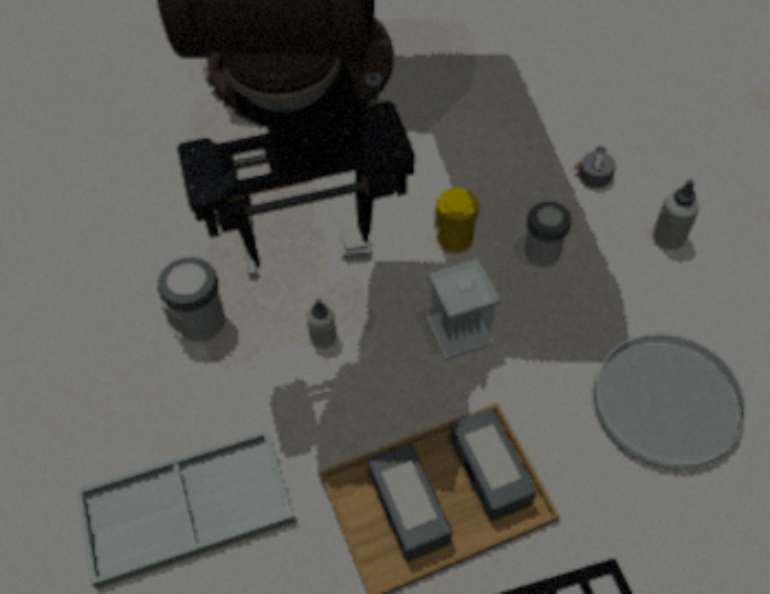

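View pics/t3c.png

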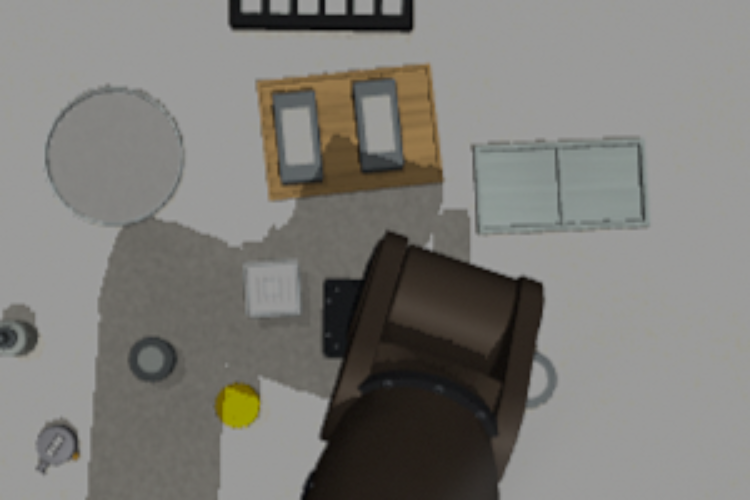

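Call:
arm_command(targets=[[[0,0,0],[-0.001,0,0.03],0],[[0,0,0],[-0.001,0,0.06],0],[[0,0,0],[-0.001,0,0.09],0],[[0,0,0],[-0.001,0,0.115],0],[[0,0,0],[-0.001,0,0.132],0],[[0,0,0],[-0.001,0,0.142],0],[[0,0,0],[-0.001,0,0.146],0],[[0,0,0],[-0.001,0,0.147],0]])

```text
t: 9.05
eef_pos: [436.9, -74.3, 13.1]
tcp_rot: [3.142, 0.0, -0.0]
ft_force: [0.6, 0.1, 0.6]
opening: 0.998
```

Call:
arm_command(targets=[[[0,0,0],[0,0,0],0],[[0,0,0],[0,0,0],100],[[0,0,0],[0,0,0],160],[[0,0,0],[0,0,0],200],[[0,0,0],[0,0,0],255],[[0,0,0],[0,0,0],255],[[0,0,0],[0,0,0],255],[[0,0,0],[0,0,0],255]])

```text
t: 9.85
eef_pos: [436.7, -74.2, 13.1]
tcp_rot: [3.142, 0.0, -0.0]
ft_force: [-1.0, -1.0, -0.5]
opening: 0.467
```

Call:
arm_command(targets=[[[0,0,0],[0,0,0],255],[[0,0,0],[0,0,0],255],[[0,0,0],[0,0,0],255],[[0,0,0],[0,0,0],255]])

```text
t: 10.25
eef_pos: [436.7, -74.2, 13.1]
tcp_rot: [3.142, 0.0, -0.0]
ft_force: [-0.6, 0.1, -0.2]
opening: 0.29
```

Call:
arm_command(targets=[[[0,0,0],[0,0,-0.01],255],[[0,0,0],[0,0,-0.03],255],[[0,0,0],[0,0,-0.06],255],[[0,0,0],[0,0,-0.09],255],[[0,0,0],[0,0,-0.12],255],[[0,0,0],[0,0,-0.14],255],[[0,0,0],[0,0,-0.15],255],[[0,0,0],[0,0,-0.15],255]])

```text
t: 11.05
eef_pos: [437.0, -74.3, 164.3]
tcp_rot: [3.141, -0.002, -0.0]
ft_force: [-0.7, 0.3, -1.1]
opening: 0.289
```

Call:
arm_command(targets=[[[0,0,0],[0.018,-0.027,0],255],[[0,0,0],[0.043,-0.065,0],255],[[0,0,0],[0.07,-0.105,0],255],[[0,0,0],[0.097,-0.145,0],255],[[0,0,0],[0.124,-0.185,0],255],[[0,0,0],[0.15,-0.225,0],255],[[0,0,0],[0.173,-0.26,0],255],[[0,0,0],[0.19,-0.285,0],255]])

```text
t: 11.85
eef_pos: [627.2, 213.1, 161.0]
tcp_rot: [3.141, 0.002, 0.001]
ft_force: [0.1, 0.1, -0.8]
opening: 0.288
```

Call:
arm_command(targets=[[[0,0,0],[0.01,-0.015,0],255],[[0,0,0],[0.016,-0.024,0],255],[[0,0,0],[0.018,-0.027,0],255],[[0,0,0],[0.018,-0.027,0],255],[[0,0,0],[0.018,-0.027,0],255],[[0,0,0],[0.018,-0.027,0],255]])

```text
t: 12.45
eef_pos: [644.6, 237.0, 163.3]
tcp_rot: [3.141, 0.0, -0.001]
ft_force: [0.3, 0.5, -0.5]
opening: 0.289
```

```bash
python3 plan.py 645 238 0
python3 - <<'E'
from h import *
p,d=snap('scene','s4'); cv2.imwrite('pics/s4c.png',cv2.resize(p[50:320,230:580],None,fx=2.2,fy=2.2))
E
```

```text
t 12.45 pos [644.6 237.  163.3] yaw -0.001 open 27.4
tx 0.4 ty -1.0 rz -0.001
```

View pics/s4c.png

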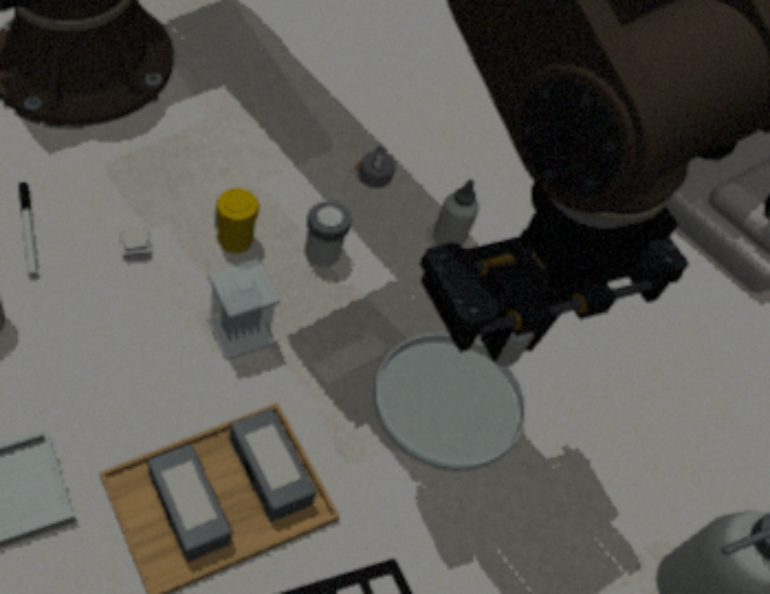

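Call:
arm_command(targets=[[[0,0,0],[0,0,0.03],255],[[0,0,0],[0,0,0.06],255],[[0,0,0],[0,0,0.09],255],[[0,0,0],[0,0,0.115],255],[[0,0,0],[0,0,0.13],255],[[0,0,0],[0,0,0.139],255],[[0,0,0],[0,0,0.143],255],[[0,0,0],[0,0,0.145],255]])

```text
t: 13.3
eef_pos: [645.2, 237.8, 18.7]
tcp_rot: [-3.141, -0.001, -0.0]
ft_force: [0.5, 0.9, -0.5]
opening: 0.288
```

Call:
arm_command(targets=[[[0,0,0],[0,0,0.001],255],[[0,0,0],[0,0,0.0015],255],[[0,0,0],[0,0,0.0015],255],[[0,0,0],[0,0,0.0015],255]])

```text
t: 13.7
eef_pos: [644.9, 237.8, 17.0]
tcp_rot: [-3.142, -0.001, -0.0]
ft_force: [0.2, -0.1, -1.8]
opening: 0.284
```

Call:
arm_command(targets=[[[0,0,0],[0,0,0.0005],255],[[0,0,0],[0,0,0.001],255],[[0,0,0],[0,0,0.001],255]])

```text
t: 14.0
eef_pos: [644.9, 237.7, 16.2]
tcp_rot: [3.142, -0.001, -0.0]
ft_force: [-2.0, -0.5, 4.1]
opening: 0.286
```

Call:
arm_command(targets=[[[0,0,0],[0,0,0],110],[[0,0,0],[0,0,0],110],[[0,0,0],[0,0,0],110],[[0,0,0],[0,0,0],110],[[0,0,0],[0,0,-0.02],110],[[0,0,0],[0,0,-0.05],110],[[0,0,0],[0,0,-0.09],110],[[0,0,0],[0,0,-0.13],110]])

```text
t: 14.8
eef_pos: [644.5, 237.6, 146.6]
tcp_rot: [3.141, 0.001, -0.0]
ft_force: [0.7, -0.0, 0.6]
opening: 0.572
```

```bash
python3 plan.py 416.5 337.5 0
```

```text
t 14.8 pos [644.5 237.6 146.6] yaw -0.0 open 54.3
tx -228.0 ty -99.8 rz -0.0
```

Call:
arm_command(targets=[[[0,0,0],[-0.02,-0.009,-0.01],0],[[0,0,0],[-0.05,-0.022,-0.015],0],[[0,0,0],[-0.09,-0.039,-0.015],0],[[0,0,0],[-0.13,-0.057,-0.015],0],[[0,0,0],[-0.17,-0.074,-0.015],0],[[0,0,0],[-0.205,-0.09,-0.015],0],[[0,0,0],[-0.228,-0.1,-0.015],0],[[0,0,0],[-0.228,-0.1,-0.015],0]])

```text
t: 15.6
eef_pos: [414.3, 338.7, 160.9]
tcp_rot: [3.141, 0.001, 0.002]
ft_force: [-0.4, 0.0, 0.3]
opening: 1.002
```

Call:
arm_command(targets=[[[0,0,0],[0,0,0],0],[[0,0,0],[0,0,0],0],[[0,0,0],[0,0,0],0]])

```text
t: 15.9
eef_pos: [417.7, 337.4, 160.4]
tcp_rot: [3.141, -0.0, -0.001]
ft_force: [-0.3, -0.0, 0.6]
opening: 1.0
```

```bash
python3 plan.py 416.5 337.5 0
python3 - <<'E'
from h import *
p,d=snap('scene','s5'); cv2.imwrite('pics/s5c.png',cv2.resize(p[20:290,290:640],None,fx=2.2,fy=2.2))
p,d=snap('top','t5'); cv2.imwrite('pics/t5c.png',cv2.resize(p[100:300,150:450],None,fx=2.5,fy=2.5))
E
```

```text
t 15.9 pos [417.7 337.4 160.4] yaw -0.001 open 95.0
tx -1.2 ty -0.1 rz -0.001
```

View pics/s5c.png

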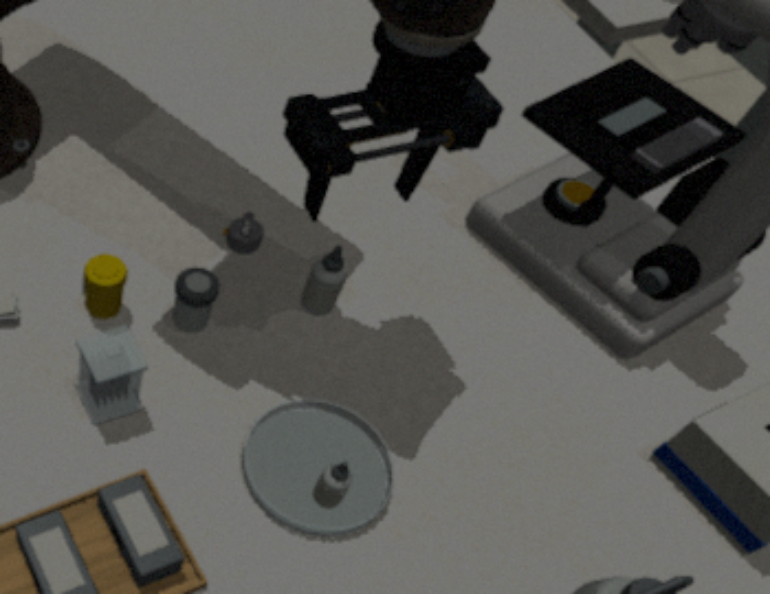

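View pics/t5c.png

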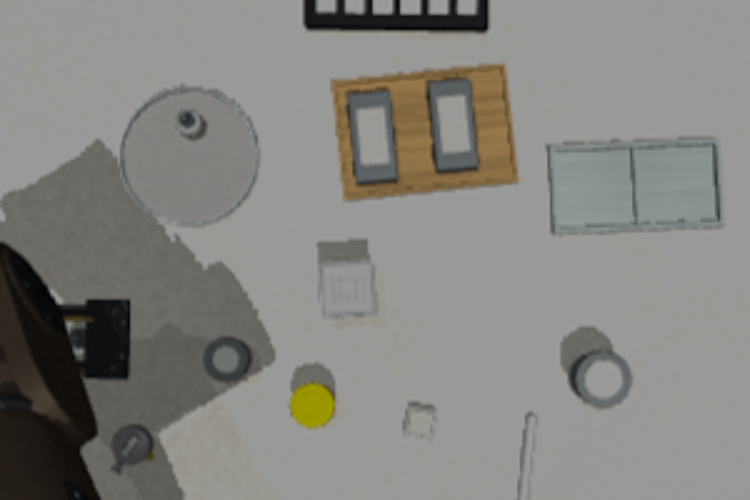

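Call:
arm_command(targets=[[[0,0,0],[-0.001,0,0.03],0],[[0,0,0],[-0.001,0,0.06],0],[[0,0,0],[-0.001,0,0.085],0],[[0,0,0],[-0.001,0,0.105],0],[[0,0,0],[-0.001,0,0.12],0],[[0,0,0],[-0.001,0,0.129],0],[[0,0,0],[-0.001,0,0.133],0],[[0,0,0],[-0.001,0,0.133],0]])

```text
t: 16.8
eef_pos: [416.0, 337.7, 27.5]
tcp_rot: [3.141, 0.0, -0.0]
ft_force: [-0.1, 0.1, 0.6]
opening: 0.999
```

Call:
arm_command(targets=[[[0,0,0],[0,0,0],50],[[0,0,0],[0,0,0],100],[[0,0,0],[0,0,0],130],[[0,0,0],[0,0,0],255],[[0,0,0],[0,0,0],255],[[0,0,0],[0,0,0],255],[[0,0,0],[0,0,0],255],[[0,0,0],[0,0,0],255]])

```text
t: 17.6
eef_pos: [415.8, 337.8, 27.6]
tcp_rot: [3.142, -0.0, -0.0]
ft_force: [0.2, 1.1, -0.0]
opening: 0.395
```

Call:
arm_command(targets=[[[0,0,0],[0,0,0],255],[[0,0,0],[0,0,0],255],[[0,0,0],[0,0,0],255],[[0,0,0],[0,0,0],255]])

```text
t: 18.0
eef_pos: [415.8, 337.8, 27.6]
tcp_rot: [3.142, -0.0, -0.0]
ft_force: [0.1, 0.5, -0.2]
opening: 0.394
```

Call:
arm_command(targets=[[[0,0,0],[0,0,-0.01],255],[[0,0,0],[0,0,-0.03],255],[[0,0,0],[0,0,-0.06],255],[[0,0,0],[0,0,-0.09],255],[[0,0,0],[0,0,-0.12],255],[[0,0,0],[0,0,-0.14],255],[[0,0,0],[0,0,-0.15],255],[[0,0,0],[0,0,-0.15],255]])

```text
t: 18.8
eef_pos: [416.0, 337.9, 178.8]
tcp_rot: [-3.141, -0.002, -0.0]
ft_force: [0.3, 0.6, -1.5]
opening: 0.395
```

Call:
arm_command(targets=[[[0,0,0],[0.015,0.009,0],255],[[0,0,0],[0.04,0.024,0],255],[[0,0,0],[0.07,0.042,0],255],[[0,0,0],[0.1,0.06,0],255],[[0,0,0],[0.13,0.078,0],255],[[0,0,0],[0.153,0.092,0],255],[[0,0,0],[0.166,0.1,0],255],[[0,0,0],[0.166,0.1,0],255]])

```text
t: 19.6
eef_pos: [582.9, 236.2, 176.1]
tcp_rot: [3.141, 0.002, -0.002]
ft_force: [0.1, 0.6, -1.3]
opening: 0.392
```

Call:
arm_command(targets=[[[0,0,0],[0,0,0],255],[[0,0,0],[0,0,0],255],[[0,0,0],[0,0,0],255]])

```text
t: 19.9
eef_pos: [581.0, 238.5, 177.7]
tcp_rot: [3.142, 0.0, 0.001]
ft_force: [0.7, -0.3, -0.2]
opening: 0.391
```

```bash
python3 plan.py 582 238 0
python3 - <<'E'
from h import *
p,d=snap('scene','s6'); cv2.imwrite('pics/s6c.png',cv2.resize(p[20:290,290:640],None,fx=2.2,fy=2.2))
E
```

```text
t 19.9 pos [581.  238.5 177.7] yaw 0.001 open 37.2
tx 1.0 ty 0.5 rz 0.001
```

View pics/s6c.png

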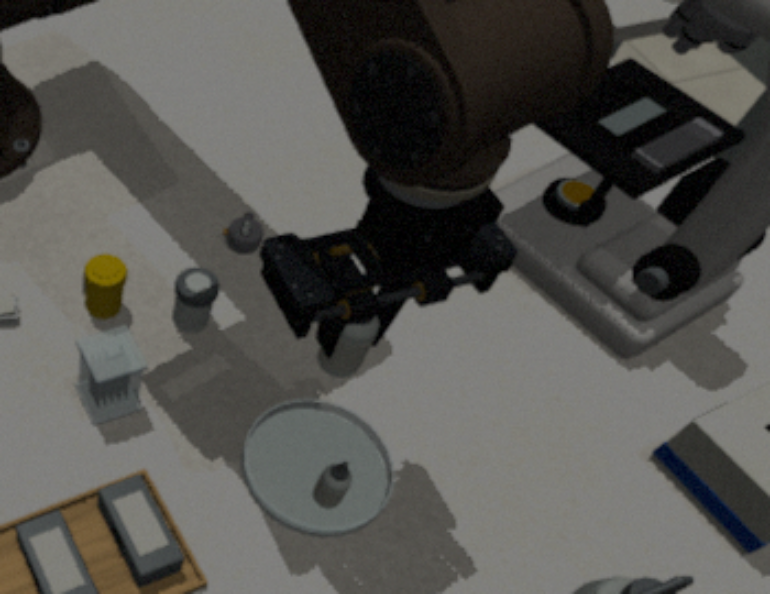

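Call:
arm_command(targets=[[[0,0,0],[0,0,0.03],255],[[0,0,0],[0,0,0.06],255],[[0,0,0],[0,0,0.09],255],[[0,0,0],[0,0,0.115],255],[[0,0,0],[0,0,0.13],255],[[0,0,0],[0,0,0.139],255],[[0,0,0],[0,0,0.143],255],[[0,0,0],[0,0,0.145],255]])

```text
t: 20.75
eef_pos: [582.1, 237.9, 33.1]
tcp_rot: [-3.141, -0.001, -0.0]
ft_force: [0.1, 0.2, -1.4]
opening: 0.394
```

Call:
arm_command(targets=[[[0,0,0],[0,0,0.001],255],[[0,0,0],[0,0,0.0015],255],[[0,0,0],[0,0,0.002],255],[[0,0,0],[0,0,0.002],255]])

```text
t: 21.15
eef_pos: [581.9, 237.8, 30.9]
tcp_rot: [-3.142, -0.001, -0.0]
ft_force: [-0.0, 0.5, -1.4]
opening: 0.395
```

Call:
arm_command(targets=[[[0,0,0],[0,0,0.0004],255],[[0,0,0],[0,0,0.0007],255],[[0,0,0],[0,0,0.0007],255]])

```text
t: 21.45
eef_pos: [581.9, 237.8, 30.6]
tcp_rot: [-3.142, -0.001, -0.0]
ft_force: [-0.6, -0.3, 5.9]
opening: 0.397
```

Contact with the dish floor, so release.

Call:
arm_command(targets=[[[0,0,0],[0,0,0],80],[[0,0,0],[0,0,0],80],[[0,0,0],[0,0,0],80],[[0,0,0],[0,0,0],80],[[0,0,0],[0,0,-0.02],80],[[0,0,0],[0,0,-0.05],80],[[0,0,0],[0,0,-0.09],80],[[0,0,0],[0,0,-0.13],80]])

```text
t: 22.25
eef_pos: [581.4, 237.7, 160.9]
tcp_rot: [3.141, 0.001, -0.0]
ft_force: [-0.1, 0.7, 0.7]
opening: 0.682
```

```bash
python3 plan.py 397 189 0
```

```text
t 22.25 pos [581.4 237.7 160.9] yaw -0.0 open 64.8
tx -184.4 ty 48.7 rz -0.0
```

Call:
arm_command(targets=[[[0,0,0],[-0.02,0.005,0],0],[[0,0,0],[-0.05,0.013,0],0],[[0,0,0],[-0.085,0.022,0],0],[[0,0,0],[-0.12,0.031,0],0],[[0,0,0],[-0.15,0.039,0],0],[[0,0,0],[-0.175,0.045,0],0],[[0,0,0],[-0.185,0.048,0],0],[[0,0,0],[-0.185,0.048,0],0]])

```text
t: 23.05
eef_pos: [396.5, 189.7, 160.2]
tcp_rot: [-3.142, -0.0, -0.0]
ft_force: [0.0, 0.6, -0.3]
opening: 1.0
```

Call:
arm_command(targets=[[[0,0,0],[0,0,0],0],[[0,0,0],[0,0,0],0],[[0,0,0],[0,0,0],0]])

```text
t: 23.35
eef_pos: [397.5, 189.9, 159.7]
tcp_rot: [3.141, -0.0, -0.0]
ft_force: [0.6, 0.5, 0.2]
opening: 0.998
```

```bash
python3 plan.py 397 190 0
python3 - <<'E'
from h import *
p,d=snap('scene','s7'); cv2.imwrite('pics/s7c.png',cv2.resize(p[20:290,220:570],None,fx=2.2,fy=2.2))
p,d=snap('top','t7'); cv2.imwrite('pics/t7c.png',cv2.resize(p[100:300,150:450],None,fx=2.5,fy=2.5))
E
```

```text
t 23.35 pos [397.5 189.9 159.7] yaw -0.0 open 94.8
tx -0.5 ty -0.1 rz -0.0
```

View pics/s7c.png

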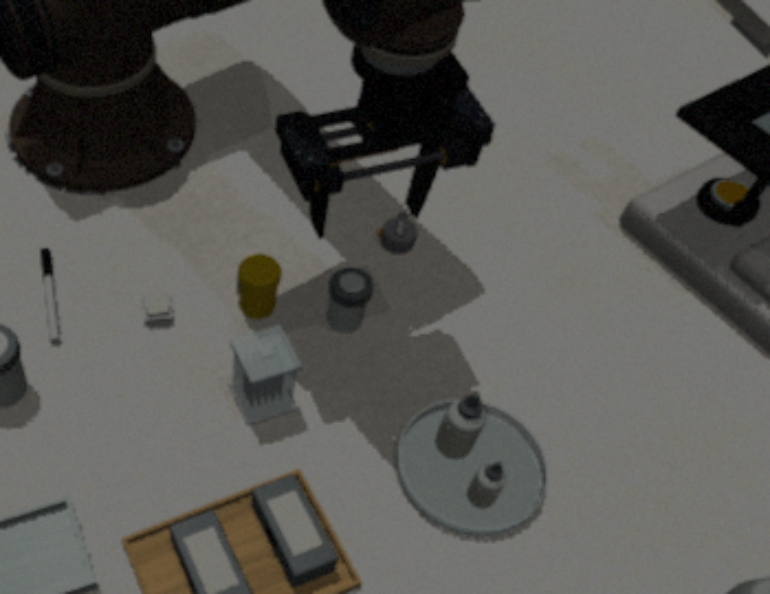

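View pics/t7c.png

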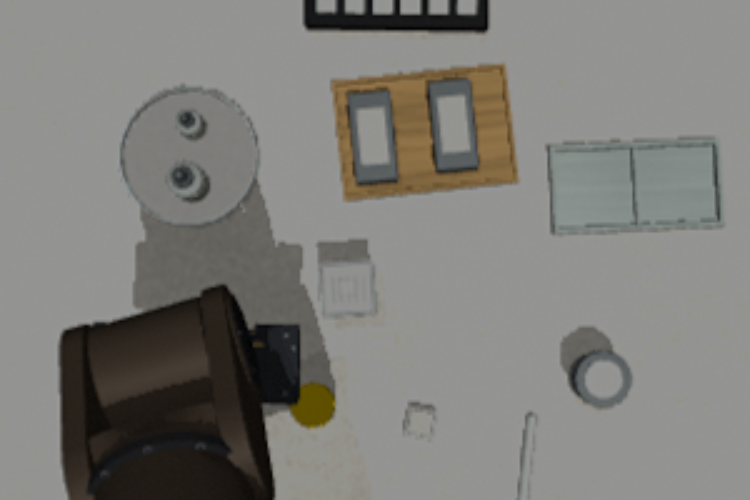

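Call:
arm_command(targets=[[[0,0,0],[0,0,0.03],0],[[0,0,0],[0,0,0.06],0],[[0,0,0],[0,0,0.085],0],[[0,0,0],[0,0,0.105],0],[[0,0,0],[0,0,0.117],0],[[0,0,0],[0,0,0.123],0],[[0,0,0],[0,0,0.125],0],[[0,0,0],[0,0,0.125],0]])

```text
t: 24.25
eef_pos: [396.9, 189.8, 35.0]
tcp_rot: [3.142, -0.0, -0.0]
ft_force: [0.1, -1.0, -0.1]
opening: 1.003
```

Call:
arm_command(targets=[[[0,0,0],[0,0,0],50],[[0,0,0],[0,0,0],100],[[0,0,0],[0,0,0],255],[[0,0,0],[0,0,0],255],[[0,0,0],[0,0,0],255],[[0,0,0],[0,0,0],255],[[0,0,0],[0,0,0],255],[[0,0,0],[0,0,0],255]])

```text
t: 25.05
eef_pos: [396.8, 189.8, 34.9]
tcp_rot: [3.141, 0.0, -0.0]
ft_force: [-0.3, -0.7, -0.7]
opening: 0.475
```

Call:
arm_command(targets=[[[0,0,0],[0,0,0],255],[[0,0,0],[0,0,0],255],[[0,0,0],[0,0,0],255]])

```text
t: 25.35
eef_pos: [396.8, 189.8, 34.9]
tcp_rot: [3.141, -0.0, -0.0]
ft_force: [0.1, -0.5, 1.1]
opening: 0.476
```

Call:
arm_command(targets=[[[0,0,0],[0,0,-0.01],255],[[0,0,0],[0,0,-0.03],255],[[0,0,0],[0,0,-0.06],255],[[0,0,0],[0,0,-0.09],255],[[0,0,0],[0,0,-0.12],255],[[0,0,0],[0,0,-0.14],255],[[0,0,0],[0,0,-0.15],255],[[0,0,0],[0,0,-0.15],255]])

```text
t: 26.15
eef_pos: [397.0, 189.9, 186.0]
tcp_rot: [-3.141, -0.002, -0.0]
ft_force: [0.5, 0.2, -0.7]
opening: 0.475
```

Call:
arm_command(targets=[[[0,0,0],[0.01,0.025,0],255],[[0,0,0],[0.024,0.06,0],255],[[0,0,0],[0.04,0.1,0],255],[[0,0,0],[0.056,0.14,0],255],[[0,0,0],[0.072,0.18,0],255],[[0,0,0],[0.088,0.22,0],255],[[0,0,0],[0.104,0.26,0],255],[[0,0,0],[0.12,0.3,0],255]])

```text
t: 26.95
eef_pos: [516.6, -111.9, 183.5]
tcp_rot: [-3.141, 0.002, -0.0]
ft_force: [0.9, 0.8, -0.8]
opening: 0.475
```

Call:
arm_command(targets=[[[0,0,0],[0.016,0.04,0],255],[[0,0,0],[0.032,0.08,0],255],[[0,0,0],[0.048,0.118,0],255],[[0,0,0],[0.06,0.148,0],255],[[0,0,0],[0.068,0.168,0],255],[[0,0,0],[0.072,0.176,0],255],[[0,0,0],[0.072,0.176,0],255],[[0,0,0],[0.072,0.176,0],255]])

```text
t: 27.75
eef_pos: [588.2, -285.2, 184.2]
tcp_rot: [-3.141, 0.001, 0.0]
ft_force: [-0.1, 0.2, -0.8]
opening: 0.476
```

Call:
arm_command(targets=[[[0,0,0],[0,0,0],255],[[0,0,0],[0,0,0],255],[[0,0,0],[0,0,0],255]])

```text
t: 28.05
eef_pos: [588.7, -285.7, 185.3]
tcp_rot: [3.141, -0.0, 0.0]
ft_force: [-0.6, 0.6, 0.2]
opening: 0.479
```

```bash
python3 plan.py 589 -286 0
python3 - <<'E'
from h import *
p,d=snap('scene','s8'); cv2.imwrite('pics/s8c.png',cv2.resize(p[70:340,80:430],None,fx=2.2,fy=2.2))
E
```

```text
t 28.05 pos [ 588.7 -285.7  185.3] yaw 0.0 open 45.5
tx 0.3 ty 0.3 rz 0.0
```

View pics/s8c.png

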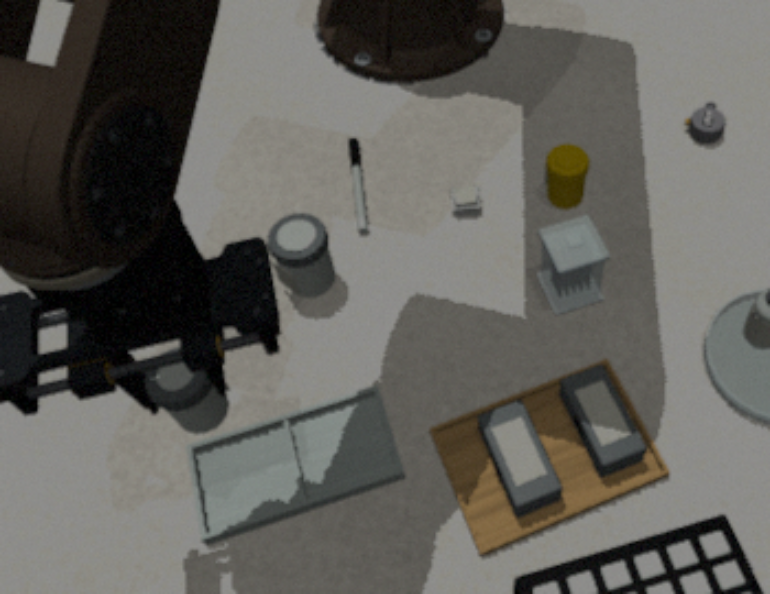

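Call:
arm_command(targets=[[[0,0,0],[0,0,0.03],255],[[0,0,0],[0,0,0.06],255],[[0,0,0],[0,0,0.09],255],[[0,0,0],[0,0,0.115],255],[[0,0,0],[0,0,0.13],255],[[0,0,0],[0,0,0.138],255],[[0,0,0],[0,0,0.142],255],[[0,0,0],[0,0,0.143],255]])

```text
t: 28.9
eef_pos: [589.0, -286.4, 42.4]
tcp_rot: [3.141, -0.001, -0.0]
ft_force: [-0.5, 0.2, -0.0]
opening: 0.471
```

Call:
arm_command(targets=[[[0,0,0],[0,0,0.001],255],[[0,0,0],[0,0,0.0015],255],[[0,0,0],[0,0,0.0015],255],[[0,0,0],[0,0,0.0015],255]])

```text
t: 29.3
eef_pos: [588.8, -286.3, 40.8]
tcp_rot: [3.141, -0.0, -0.0]
ft_force: [0.2, -0.5, -0.3]
opening: 0.477
```

Call:
arm_command(targets=[[[0,0,0],[0,0,0.0005],255],[[0,0,0],[0,0,0.001],255],[[0,0,0],[0,0,0.001],255],[[0,0,0],[0,0,0.001],255]])

```text
t: 29.7
eef_pos: [588.9, -286.3, 39.9]
tcp_rot: [3.141, -0.001, -0.0]
ft_force: [-0.5, 0.9, 5.8]
opening: 0.475
```

Call:
arm_command(targets=[[[0,0,0],[0,0,0],70],[[0,0,0],[0,0,0],70],[[0,0,0],[0,0,0],70],[[0,0,0],[0,0,0],70],[[0,0,0],[0,0,-0.02],70],[[0,0,0],[0,0,-0.05],70],[[0,0,0],[0,0,-0.09],70],[[0,0,0],[0,0,-0.13],70]])

```text
t: 30.5
eef_pos: [588.4, -286.1, 170.5]
tcp_rot: [-3.141, 0.001, -0.0]
ft_force: [-0.1, -0.7, -1.1]
opening: 0.723
```

```bash
python3 plan.py 381 -195 0
```

```text
t 30.5 pos [ 588.4 -286.1  170.5] yaw -0.0 open 68.6
tx -207.4 ty -91.1 rz -0.0
```

Call:
arm_command(targets=[[[0,0,0],[-0.018,-0.008,0],0],[[0,0,0],[-0.05,-0.022,0],0],[[0,0,0],[-0.085,-0.037,0],0],[[0,0,0],[-0.12,-0.053,0],0],[[0,0,0],[-0.155,-0.068,0],0],[[0,0,0],[-0.185,-0.081,0],0],[[0,0,0],[-0.203,-0.089,0],0],[[0,0,0],[-0.208,-0.091,0],0]])

```text
t: 31.3
eef_pos: [379.3, -194.5, 169.7]
tcp_rot: [3.142, 0.0, -0.0]
ft_force: [-0.1, -1.0, -0.1]
opening: 1.001
```

Call:
arm_command(targets=[[[0,0,0],[0,0,0],0],[[0,0,0],[0,0,0],0],[[0,0,0],[0,0,0],0],[[0,0,0],[0,0,0],0]])

```text
t: 31.7
eef_pos: [381.2, -195.5, 169.2]
tcp_rot: [-3.142, 0.0, -0.0]
ft_force: [0.5, -0.8, -0.3]
opening: 1.0
```

```bash
python3 plan.py 381 -195 0
python3 - <<'E'
from h import *
p,d=snap('scene','s9'); cv2.imwrite('pics/s9c.png',cv2.resize(p[70:340,80:430],None,fx=2.2,fy=2.2))
E
```

```text
t 31.7 pos [ 381.2 -195.5  169.2] yaw -0.0 open 95.0
tx -0.2 ty -0.5 rz -0.0
```

View pics/s9c.png

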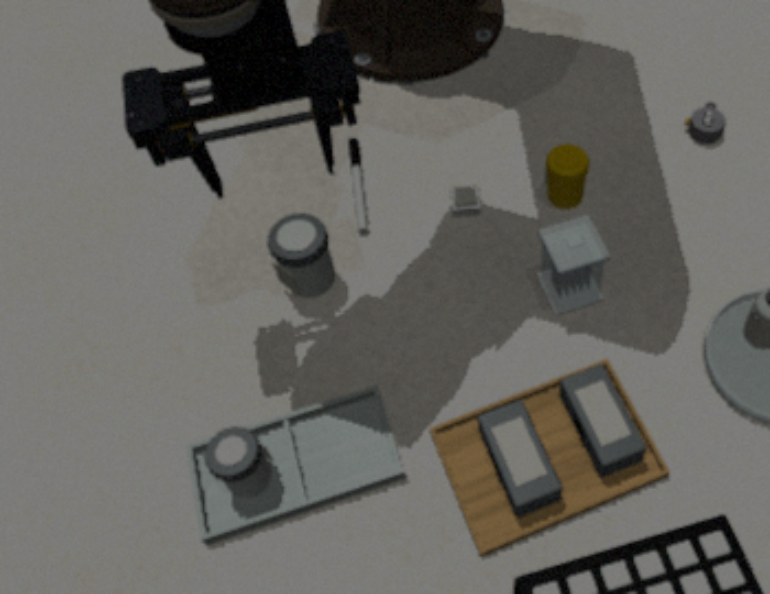

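Call:
arm_command(targets=[[[0,0,0],[0,0,0.03],0],[[0,0,0],[0,0,0.055],0],[[0,0,0],[0,0,0.075],0],[[0,0,0],[0,0,0.092],0],[[0,0,0],[0,0,0.105],0],[[0,0,0],[0,0,0.113],0],[[0,0,0],[0,0,0.118],0],[[0,0,0],[0,0,0.118],0]])

```text
t: 32.55
eef_pos: [380.7, -195.2, 51.1]
tcp_rot: [-3.141, 0.0, -0.0]
ft_force: [0.4, 0.2, 0.6]
opening: 1.004
```

Call:
arm_command(targets=[[[0,0,0],[0,0,0],50],[[0,0,0],[0,0,0],80],[[0,0,0],[0,0,0],255],[[0,0,0],[0,0,0],255],[[0,0,0],[0,0,0],255],[[0,0,0],[0,0,0],255],[[0,0,0],[0,0,0],255],[[0,0,0],[0,0,0],255]])

```text
t: 33.35
eef_pos: [380.7, -195.3, 51.5]
tcp_rot: [3.141, -0.0, -0.0]
ft_force: [-1.4, 0.3, 3.8]
opening: 0.6
```

Call:
arm_command(targets=[[[0,0,0],[0,0,0],255],[[0,0,0],[0,0,0],255]])

```text
t: 33.55
eef_pos: [380.7, -195.3, 51.5]
tcp_rot: [3.141, -0.0, -0.0]
ft_force: [0.2, -0.1, 5.8]
opening: 0.601
```

Call:
arm_command(targets=[[[0,0,0],[0,0,-0.01],255],[[0,0,0],[0,0,-0.03],255],[[0,0,0],[0,0,-0.06],255],[[0,0,0],[0,0,-0.09],255],[[0,0,0],[0,0,-0.12],255],[[0,0,0],[0,0,-0.14],255],[[0,0,0],[0,0,-0.15],255],[[0,0,0],[0,0,-0.15],255]])

```text
t: 34.35
eef_pos: [380.8, -195.3, 202.4]
tcp_rot: [3.14, -0.002, -0.0]
ft_force: [0.6, -1.0, -1.4]
opening: 0.599
```

Call:
arm_command(targets=[[[0,0,0],[0.018,0,0],255],[[0,0,0],[0.048,0,0],255],[[0,0,0],[0.083,0,0],255],[[0,0,0],[0.118,0,0],255],[[0,0,0],[0.153,0,0],255],[[0,0,0],[0.183,0,0],255],[[0,0,0],[0.199,0,0],255],[[0,0,0],[0.203,0,0],255]])

```text
t: 35.15
eef_pos: [584.4, -194.9, 199.2]
tcp_rot: [-3.141, 0.002, 0.001]
ft_force: [0.1, 0.6, -0.8]
opening: 0.599
```

Call:
arm_command(targets=[[[0,0,0],[0,0,0],255],[[0,0,0],[0,0,0],255],[[0,0,0],[0,0,0],255],[[0,0,0],[0,0,0],255]])

```text
t: 35.55
eef_pos: [583.1, -195.4, 201.7]
tcp_rot: [3.141, -0.0, -0.001]
ft_force: [1.0, -0.6, -1.3]
opening: 0.601
```

```bash
python3 plan.py 584 -196 0
python3 - <<'E'
from h import *
p,d=snap('scene','s10'); cv2.imwrite('pics/s10c.png',cv2.resize(p[70:340,80:430],None,fx=2.2,fy=2.2))
E
```

```text
t 35.55 pos [ 583.1 -195.4  201.7] yaw -0.001 open 57.1
tx 0.9 ty 0.6 rz -0.001
```

View pics/s10c.png

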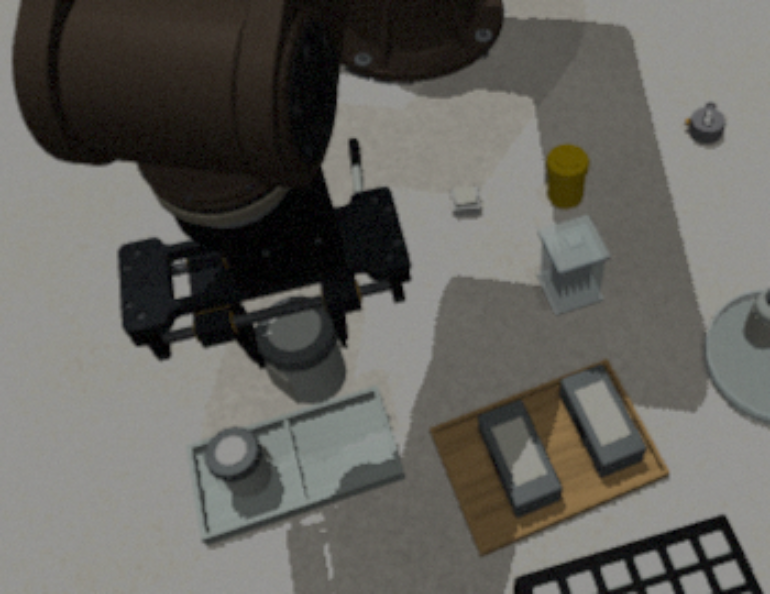

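Call:
arm_command(targets=[[[0,0,0],[0,0,0.03],255],[[0,0,0],[0,0,0.06],255],[[0,0,0],[0,0,0.09],255],[[0,0,0],[0,0,0.113],255],[[0,0,0],[0,0,0.128],255],[[0,0,0],[0,0,0.136],255],[[0,0,0],[0,0,0.14],255],[[0,0,0],[0,0,0.142],255]])

```text
t: 36.4
eef_pos: [583.9, -195.4, 59.8]
tcp_rot: [3.141, -0.001, -0.0]
ft_force: [0.7, 0.4, -0.6]
opening: 0.6
```

Call:
arm_command(targets=[[[0,0,0],[0,0,0.001],255],[[0,0,0],[0,0,0.0015],255],[[0,0,0],[0,0,0.0015],255],[[0,0,0],[0,0,0.0015],255]])

```text
t: 36.8
eef_pos: [583.8, -195.3, 58.3]
tcp_rot: [3.141, -0.001, -0.0]
ft_force: [0.4, 0.2, -0.8]
opening: 0.604
```

Call:
arm_command(targets=[[[0,0,0],[0,0,0.0005],255],[[0,0,0],[0,0,0.001],255],[[0,0,0],[0,0,0.001],255],[[0,0,0],[0,0,0.001],255]])

```text
t: 37.2
eef_pos: [583.7, -195.2, 56.9]
tcp_rot: [3.142, -0.0, -0.0]
ft_force: [-0.7, -0.2, -1.4]
opening: 0.602
```

Call:
arm_command(targets=[[[0,0,0],[0,0,0.0005],255],[[0,0,0],[0,0,0.0005],255],[[0,0,0],[0,0,0.0005],255]])

```text
t: 37.5
eef_pos: [583.7, -195.3, 56.6]
tcp_rot: [3.141, -0.0, -0.0]
ft_force: [-1.2, 0.4, 2.3]
opening: 0.603
```

Call:
arm_command(targets=[[[0,0,0],[0,0,0],55],[[0,0,0],[0,0,0],55],[[0,0,0],[0,0,0],55],[[0,0,0],[0,0,0],55],[[0,0,0],[0,0,-0.02],55],[[0,0,0],[0,0,-0.05],55],[[0,0,0],[0,0,-0.09],55],[[0,0,0],[0,0,-0.13],55]])

```text
t: 38.3
eef_pos: [583.4, -195.1, 187.6]
tcp_rot: [-3.141, 0.001, -0.0]
ft_force: [0.6, -0.2, -0.9]
opening: 0.784
```

Call:
arm_command(targets=[[[0,0,0],[-0.03,0.01,-0.03],0],[[0,0,0],[-0.07,0.03,-0.05],0],[[0,0,0],[-0.11,0.06,-0.05],0],[[0,0,0],[-0.13,0.1,-0.05],0],[[0,0,0],[-0.15,0.14,-0.05],0],[[0,0,0],[-0.17,0.18,-0.05],0],[[0,0,0],[-0.18,0.22,-0.05],0],[[0,0,0],[-0.19,0.25,-0.05],0]])

```text
t: 39.1
eef_pos: [392.5, -447.4, 236.5]
tcp_rot: [3.141, -0.0, -0.001]
ft_force: [0.2, 0.3, 0.1]
opening: 0.999
```

Call:
arm_command(targets=[[[0,0,0],[0,0,0],0],[[0,0,0],[0,0,0],0],[[0,0,0],[0,0,0],0],[[0,0,0],[0,0,0],0]])

```text
t: 39.5
eef_pos: [394.1, -444.2, 236.6]
tcp_rot: [3.142, -0.0, 0.001]
ft_force: [0.4, 0.2, -0.5]
opening: 1.0
```

Run:
```python
from h import *
p,d=snap('scene','s11'); cv2.imwrite('pics/s11c.png',cv2.resize(p[70:340,110:460],None,fx=2.2,fy=2.2))
p2,d2=snap('top','t11'); cv2.imwrite('pics/t11c.png',cv2.resize(p2[100:300,180:480],None,fx=2.5,fy=2.5))
D={'top':d2,'scene':d}
for k,(x,y,H,lo,r,top) in dict(bL=(582,238,98,48,19,60),bS=(645,238,73,35,14,45),pL=(584,-196,83,70,29,83),pS=(589,-286,69,56,23,69),box=(648,-42,38,24,55,38),sto=(632,43,38,24,55,38),jar=(472,66,90,70,40,90)).items():
    for n in D:
        W=world(n,D[n]); m=(np.hypot(W[...,0]-x,W[...,1]-y)<r+18)&(W[...,2]>lo)&(W[...,2]<H+10)&(D[n]>0)
        if k=='box': m&=W[...,1]<2
        if k=='sto': m&=W[...,1]>2
        v,u=np.nonzero(m)
        if len(v)<8: print(k,n,'few'); continue
        R=ray(n,np.c_[u,v],top).astype(np.float32)
        if k in('box','sto','jar'): c,s,a=cv2.minAreaRect(R); print(k,n,np.round(c,1),np.round(s,1),round(a,1),'zmed',np.median(W[m][:,2]).round(1))
        else: print(k,n,np.round(R.mean(0),1),'zmax',W[m][:,2].max().round(1))
s=env.state(); print(s['t'],s['eef_pos'],s['ft_force'])
```

```text
bL top [580.5 237.5] zmax 98.6
bL scene [582.8 233.6] zmax 99.9
bS top [642.8 237.7] zmax 76.6
bS scene [645.7 233.6] zmax 75.5
pL top [ 580.9 -192.8] zmax 90.5
pL scene [ 586.4 -197.3] zmax 87.7
pS top [ 586.  -282.6] zmax 76.4
pS scene [ 591.1 -286.7] zmax 73.6
box top [644.7 -40.1] [96.4 47.1] 5.7 zmed 37.3
box scene [649.2 -45.8] [98.9 48.1] 6.4 zmed 38.5
sto top [630.7  44.7] [96.7 46.6] 5.7 zmed 37.5
sto scene [635.3  39. ] [99.2 49.3] 6.3 zmed 38.3
jar top [469.  68.] [55.4 55.4] 5.2 zmed 83.6
jar scene [477.  62.] [60.6 56.3] 4.6 zmed 84.5
39.6 [ 394.13028667 -444.40230439  236.70681468] [-0.02229642 -0.03933912  0.07460324]
```

View pics/s11c.png

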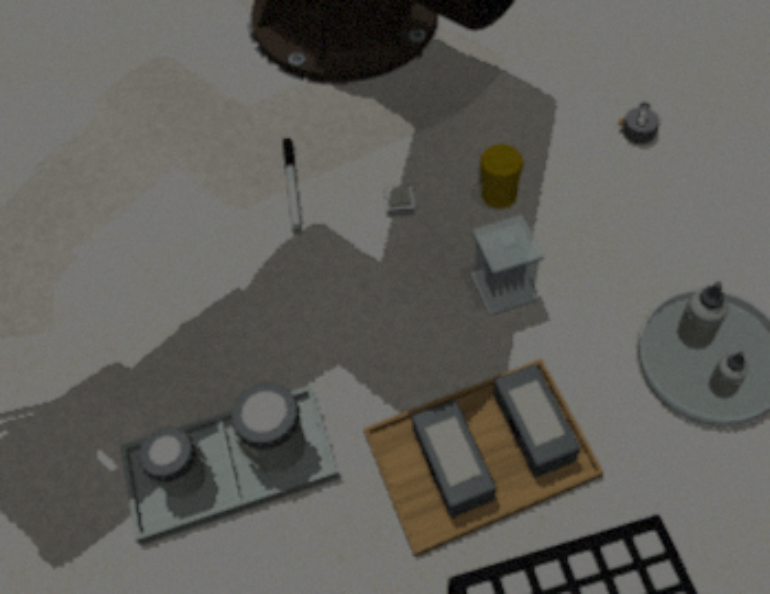

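View pics/t11c.png

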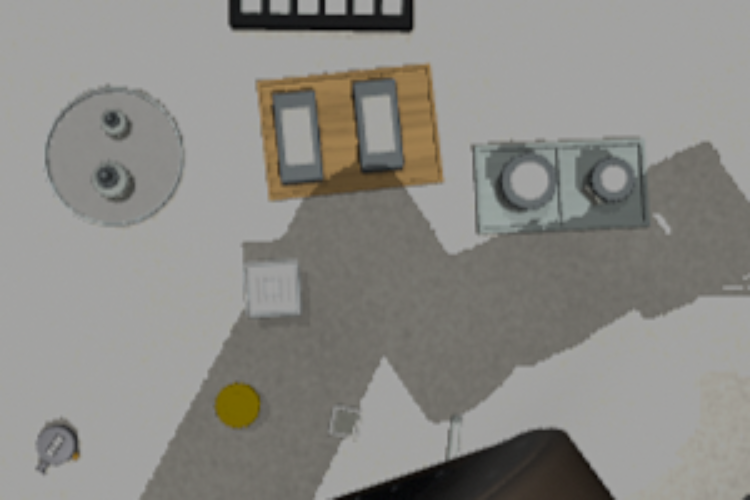

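Every item is placed and upright, and the jar and stored box measure the same as at the start. I'm handing in.

Run:
```python
from h import *
print(env.job_done()); print(env.state()['t'])
```

```text
the job is handed in; nothing more can be done
None
the job is handed in; nothing more can be done
```

I put all five items away and handed the job in at 39.6 s; it reports no verdict.

- **Slide box:** it lies flat, label up, on the tray floor beside the stored box, about 30 mm to the -y side of the tray middle.
- **Bottles:** both stand upright in the dish, each about 30 mm from its middle.
- **Pots:** the large one stands in the carrier's +y bay and the small one in the -y bay, each within about 5 mm of its bay middle.

**Last checks:** both camera views show everything upright, and the gripper is open and well clear. Repeat measurements put the jar and the stored box within about 2 mm of where they started.

**Disagreement:** the two cameras differed by about 4–10 mm horizontally on the same object, most on the jar. The placed positions matched the arm's own readings within about 5 mm, well inside the tolerances. I judged uprightness by eye and did not measure the tilt.

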